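# Reload the sample tray in reverse order

## Task

The sample run is to be repeated backwards: move all four jars from the white rack into the silver sample tray so that they stand in the reverse order, the jar now nearest the robot going into the tray's pocket furthest from the robot, the next into the second-furthest, and so on. Set each glass jar gently down, upright and fully in its own pocket, and let go; do not drop one, and leave the white dropper bottle and the orange box where they are.

Things in the scene. Friction and masses are not known exactly. Their poses are not given: they have to be found in the camera images.
- jar_red_mid (a point): the sealed amber glass sample jar with the red screw cap and a white label band: upright cylinder 36 mm in diameter (cap 35 mm), 80 mm tall with its cap, about 90 g, loose. The point is its centre, 40 mm above its foot; z is its upright axis. Starts in the red cradle on the white rack, within 5 mm of its middle.
- jar_yellow_mid (a point): the sealed amber glass sample jar with the yellow screw cap and a white label band: upright cylinder 36 mm in diameter (cap 35 mm), 80 mm tall with its cap, about 90 g, loose. The point is its centre, 40 mm above its foot; z is its upright axis. Starts in the yellow cradle on the white rack, within 5 mm of its middle.
- jar_green_mid (a point): the sealed amber glass sample jar with the green screw cap and a white label band: upright cylinder 36 mm in diameter (cap 35 mm), 80 mm tall with its cap, about 90 g, loose. The point is its centre, 40 mm above its foot; z is its upright axis. Starts in the green cradle on the white rack, within 5 mm of its middle.
- jar_blue_mid (a point): the sealed amber glass sample jar with the blue screw cap and a white label band: upright cylinder 36 mm in diameter (cap 35 mm), 80 mm tall with its cap, about 90 g, loose. The point is its centre, 40 mm above its foot; z is its upright axis. Starts in the blue cradle on the white rack, within 5 mm of its middle.
- cradle_red: shallow red square cradle fixed on the white rack, in which the red-capped jar starts; it stays behind and so shows that jar's starting place. 60 by 60 mm, 16 mm high, walls 3 mm, floor 3 mm; open top. Origin: centre of its underside, 10 mm above the bench.
- cradle_yellow: shallow yellow square cradle fixed on the white rack, in which the yellow-capped jar starts; it stays behind and so shows that jar's starting place. 60 by 60 mm, 16 mm high, walls 3 mm, floor 3 mm; open top. Origin: centre of its underside, 10 mm above the bench.
- cradle_green: shallow green square cradle fixed on the white rack, in which the green-capped jar starts; it stays behind and so shows that jar's starting place. 60 by 60 mm, 16 mm high, walls 3 mm, floor 3 mm; open top. Origin: centre of its underside, 10 mm above the bench.
- cradle_blue: shallow blue square cradle fixed on the white rack, in which the blue-capped jar starts; it stays behind and so shows that jar's starting place. 60 by 60 mm, 16 mm high, walls 3 mm, floor 3 mm; open top. Origin: centre of its underside, 10 mm above the bench.
- rack: the white rack (source), fixed: a flat plinth 262 by 76 mm, 10 mm high, carrying the four cradles in one row along its x at x = -93, -31, +31, +93 mm, in any order of colour. Origin: centre of its underside, on the bench. Its x axis runs along the row from the end near the robot to the far end (turned by up to 0.25 rad); y across the row. It stands on either side of the robot's middle line, the tray on the other.
- tray: the silver sample tray (destination), fixed: 262 by 76 mm, 24 mm high, with four square pockets with black floors in one row along its x, centred at x = -93, -31, +31, +93 mm, y = 0. Each pocket is 54 by 54 mm, its floor 8 mm above the bench, its walls 16 mm high; a jar standing in it has its centre 48 mm above the bench. Origin: centre of its underside, on the bench. x runs along the row from the end near the robot to the far end (turned by up to 0.25 rad); y across the row.
- dropper: bystander: small white plastic dropper bottle, 30 mm in diameter, 85 mm tall, standing loose between rack and tray. Origin: centre of its underside.
- tipbox: bystander: closed orange pipette-tip box with a white band round it and rows of small black dots on top, 90 by 60 by 45 mm, loose between the far ends of rack and tray. Origin: centre of its underside.

How it is judged (in metres and radians):
At the end, for the whole second after the job is handed in: Each jar stands in the tray pocket mirroring its start (nearest in the rack to furthest in the tray, and so on; its cradle's colour marks its start): centre within 13 mm of the pocket's along and across the row, height within 5 mm, upright within 0.12 rad, released, below 0.02 m/s (((x of cradle_red in the frame of rack between -0.124 and -0.062 m and x of jar_red_mid in the frame of tray between 0.08 and 0.106 m and y of jar_red_mid in the frame of tray between -0.013 and 0.013 m) or (x of cradle_red in the frame of rack between -0.062 and 0 m and x of jar_red_mid in the frame of tray between 0.018 and 0.044 m and y of jar_red_mid in the frame of tray between -0.013 and 0.013 m) or (x of cradle_red in the frame of rack between 0 and 0.062 m and x of jar_red_mid in the frame of tray between -0.044 and -0.018 m and y of jar_red_mid in the frame of tray between -0.013 and 0.013 m) or (x of cradle_red in the frame of rack between 0.062 and 0.124 m and x of jar_red_mid in the frame of tray between -0.106 and -0.08 m and y of jar_red_mid in the frame of tray between -0.013 and 0.013 m)) and z of jar_red_mid in the frame of tray between 0.043 and 0.053 m and angle between each of jar_red_mid, jar_yellow_mid, jar_green_mid, jar_blue_mid's own z axis and vertical below 0.12 rad and linear speed of each of jar_red, jar_yellow, jar_green, jar_blue below 0.02 m/s and ((x of cradle_yellow in the frame of rack between -0.124 and -0.062 m and x of jar_yellow_mid in the frame of tray between 0.08 and 0.106 m and y of jar_yellow_mid in the frame of tray between -0.013 and 0.013 m) or (x of cradle_yellow in the frame of rack between -0.062 and 0 m and x of jar_yellow_mid in the frame of tray between 0.018 and 0.044 m and y of jar_yellow_mid in the frame of tray between -0.013 and 0.013 m) or (x of cradle_yellow in the frame of rack between 0 and 0.062 m and x of jar_yellow_mid in the frame of tray between -0.044 and -0.018 m and y of jar_yellow_mid in the frame of tray between -0.013 and 0.013 m) or (x of cradle_yellow in the frame of rack between 0.062 and 0.124 m and x of jar_yellow_mid in the frame of tray between -0.106 and -0.08 m and y of jar_yellow_mid in the frame of tray between -0.013 and 0.013 m)) and z of jar_yellow_mid in the frame of tray between 0.043 and 0.053 m and ((x of cradle_green in the frame of rack between -0.124 and -0.062 m and x of jar_green_mid in the frame of tray between 0.08 and 0.106 m and y of jar_green_mid in the frame of tray between -0.013 and 0.013 m) or (x of cradle_green in the frame of rack between -0.062 and 0 m and x of jar_green_mid in the frame of tray between 0.018 and 0.044 m and y of jar_green_mid in the frame of tray between -0.013 and 0.013 m) or (x of cradle_green in the frame of rack between 0 and 0.062 m and x of jar_green_mid in the frame of tray between -0.044 and -0.018 m and y of jar_green_mid in the frame of tray between -0.013 and 0.013 m) or (x of cradle_green in the frame of rack between 0.062 and 0.124 m and x of jar_green_mid in the frame of tray between -0.106 and -0.08 m and y of jar_green_mid in the frame of tray between -0.013 and 0.013 m)) and z of jar_green_mid in the frame of tray between 0.043 and 0.053 m and ((x of cradle_blue in the frame of rack between -0.124 and -0.062 m and x of jar_blue_mid in the frame of tray between 0.08 and 0.106 m and y of jar_blue_mid in the frame of tray between -0.013 and 0.013 m) or (x of cradle_blue in the frame of rack between -0.062 and 0 m and x of jar_blue_mid in the frame of tray between 0.018 and 0.044 m and y of jar_blue_mid in the frame of tray between -0.013 and 0.013 m) or (x of cradle_blue in the frame of rack between 0 and 0.062 m and x of jar_blue_mid in the frame of tray between -0.044 and -0.018 m and y of jar_blue_mid in the frame of tray between -0.013 and 0.013 m) or (x of cradle_blue in the frame of rack between 0.062 and 0.124 m and x of jar_blue_mid in the frame of tray between -0.106 and -0.08 m and y of jar_blue_mid in the frame of tray between -0.013 and 0.013 m)) and z of jar_blue_mid in the frame of tray between 0.043 and 0.053 m); the robot touches nothing.
It fails at once if a jar was dropped or flung (faster than 0.7 m/s with no finger on it, as after a fall of over 25 mm) ((contact force between jar_red and the fingers below 0.05 N and linear speed of jar_red above 0.7 m/s) or (contact force between jar_yellow and the fingers below 0.05 N and linear speed of jar_yellow above 0.7 m/s) or (contact force between jar_green and the fingers below 0.05 N and linear speed of jar_green above 0.7 m/s) or (contact force between jar_blue and the fingers below 0.05 N and linear speed of jar_blue above 0.7 m/s)).
It fails at once if the white dropper bottle was shifted by more than 15 mm (distance of dropper from where it was at the start of the episode above 0.015 m).
It fails at once if the orange box was shifted by more than 15 mm (distance of tipbox from where it was at the start of the episode above 0.015 m).
It also fails if it takes over 99 s, if anything falls off the work surface, if the arm or the gripper's body presses on something with over 40 N, if the wrist force passes 120 N, or if a joint passes its speed limit or range.

## Robot

A 6-joint arm with a two-finger parallel gripper is mounted at the origin on the work surface. World frame = base frame: x ahead of the robot, y to its left, z up, the work surface at z = 0. Lengths are in mm, angles in rad, forces in N, time in s.
With the tool pointing down it reaches from about 300 to 775 mm from the base axis. Payload 14.6 kg.
Tool frame: the origin (TCP) lies midway between the tips of the shut fingers; the grasp point (between the pads) lies 19 mm behind it; y points along the fingers, z is the direction in which the jaws open and shut, and the axes are right-handed (so a half turn about y gives the same grasp; the last joint's range is limited). The gripper opens to 94 mm and grips with 3 to 60 N. Pads are 16 mm wide; open, the fingers measure 119 mm over their backs; the gripper's body (75 mm by 177 mm) begins 78 mm behind the grasp point.
Start: joints at [-1.385, 0.3, 1.521, -0, 1.321, -0.067], TCP at [137.557, -532.51, 205.446] pointing down, gripper open.
Joint ranges: [-3.03, 3.03], [-0.79, 2.21], [0.23, 2.52], [-1.04, 4.18], [0, 3.07], [-2.55, 2.55]. Speed limits (rad/s): [2.22, 2.22, 2.57, 3.14, 3.14, 3.14].

## Interface

Orientations are given as [roll, pitch, yaw] about the fixed x, y, z axes, in that order (R = Rz(yaw) Ry(pitch) Rx(roll)).
In Python, from cell import manip gives the robot as it stands.
- The arm moves only by the tool play_rows, never from a script. Its argument "series" is a list of rows, each a list of 3 entries, a list of its own where there are three numbers: the shift along the tool's x, y, z in m, then the turn about the tool's y in rad, then the closure, from 0 (fully open) to 1 (shut). In form: [[[dx, dy, dz], twist, grip], ...]. A call has 1 to 20 rows; each row is the pose to reach, as a shift and turn from the pose measured when the call began, along the tool's axes at that moment; what a row does not reach only later rows make up. A row lasts 1/10 s, in which the tool goes at most 50 mm and 8.59 degrees, less where a joint would pass 70% of its speed; a pose out of reach is approached as far as the arm can. A call with a gripper value outside its range is refused whole. The fingers move at their own pace and stop on an object; "squeeze" is the grip in N (left out, the last holds). Time passes only in rows, so rows that repeat a pose let the fingers close. It gives the time, the measured TCP pose, the force and the opening at its end, in the units of the state.
- manip.read_state(): the state, without advancing time (a new reading comes with each control period).
- manip.camera(name): name is "side" or "top" or "wrist"; returns the picture (400x640x3 uint8, red, green, blue); there is no depth.
- manip.camera_params(name): a dict with "K" (3x3 intrinsics, pixels), "rvec" (rotation vector, rad) and "tvec" (3), from world to camera coordinates, as OpenCV has them. Camera axes: x right, y down, z forward; pixel columns grow to the right and rows downward; lengths in mm; the calibration is good to about 2 mm. The wrist camera is an equidistant fisheye: a pixel r from the principal point sees the ray r / f radians off the axis. A picture is of the moment at which its call begins: read the wrist's pose just before it. camera_params takes no time and is no camera call; for the wrist camera it gives the pose at the moment of the call.
- manip.sign_off(): hands the job in, once; it reports no verdict.
The state is a dict: "clock": time; "joints": joint angles; "qd": joint speeds; "effort": joint torques, N m; "eef_pos": TCP position; "eef_rot": TCP orientation; "wrist_force": force on the tool from outside, world axes, zero at the start; "moment": the same for the moment, N m; "finger_gap": finger opening in mm.
Only numpy, scipy, OpenCV 4.12 (cv2) and the standard library are available. Lean on these libraries where they do the work, as an engineer would, in place of code of your own. Each camera call takes 0.05 s, during which the arm holds its last target. There are 200 camera calls.

## Working session

There is one attempt and no reset: what is moved stays moved. The work goes in short steps, Python scripts to look and compute and a tool call to move; the robot and the scene stay as the last step left them, time stands still between calls to the robot, and variables do not carry over. Pictures are saved under pics/ and viewed, about 12 in all and at most 16, crops included, and the job is handed in when it is done.

Besides the shell and the picture viewer there is one more tool, called in YAML: its name, and indented under it one key for each argument. play_rows: Moves the arm, as the interface text tells. Its arguments: {"type":"object","properties":{"series":{"type":"array","items":{"type":"array"}},"squeeze":{"type":"number"}},"required":["series"]}

```bash
mkdir -p pics; ls; python3 - <<'E'
from cell import manip
import cv2,numpy as np
print(manip.read_state())
for n in("top","side"):
    im=manip.camera(n); cv2.imwrite(f"pics/{n}0.png",im[:,:,::-1]); p=manip.camera_params(n); print(n,p)
    R=cv2.Rodrigues(np.array(p['rvec'],float))[0]; print(-R.T@np.array(p['tvec']).ravel())
E
```

```text
pics
{'clock': 0.0, 'joints': array([-1.38458091e+00,  3.00455252e-01,  1.52158128e+00,  7.10942434e-06,
        1.32071336e+00, -6.65827370e-02]), 'qd': array([-1.58589292e-04,  2.13679743e-04,  2.19409296e-03, -8.63334591e-05,
        2.41560330e-03,  4.28566380e-04]), 'effort': array([ 2.50374520e-03, -5.31799436e+01, -3.52736700e+01,  7.08993548e-02,
        2.43677414e-02, -7.89369074e-05]), 'eef_pos': array([ 137.52149758, -532.25442995,  204.89494252]), 'eef_rot': array([-1.57195054e+00,  8.38661386e-05, -2.88879632e+00]), 'wrist_force': array([0.68109999, 0.0648324 , 0.14479372]), 'moment': array([-0.02549065,  0.03609027, -0.00175225]), 'finger_gap': 93.91131413616644}
top {'K': array([[407.76353288,   0.        , 318.14181303],
       [  0.        , 407.76353288, 201.08332999],
       [  0.        ,   0.        ,   1.        ]]), 'rvec': array([ 2.16146806, -2.15257021,  0.12199993]), 'tvec': array([ -7.2684548 , 578.66656909, 885.09966536])}
[469.34393055 -10.81135105 947.58041125]
side {'K': array([[434.36110355,   0.        , 325.35046502],
       [  0.        , 434.36110355, 201.4535673 ],
       [  0.        ,   0.        ,   1.        ]]), 'rvec': array([ 0.38007719, -2.55991828,  1.47694461]), 'tvec': array([567.00885634, 145.21395463, 853.31734601])}
[335.98305724 803.53675945 558.73132206]
```

View pics/top0.png

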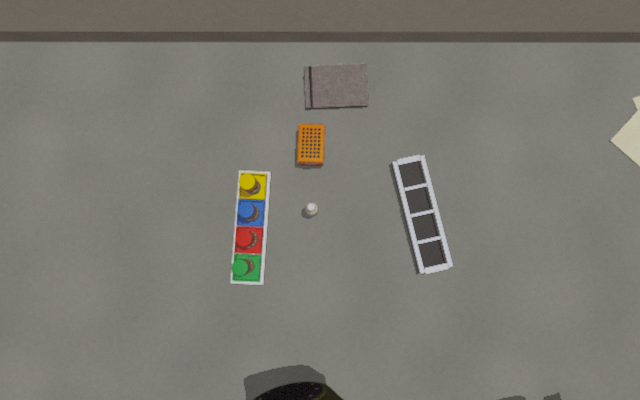

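View pics/side0.png

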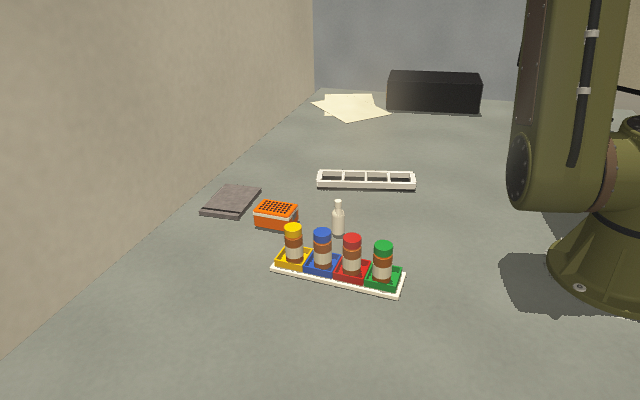

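Top view: the rack is on the left, with cradles near to far at about green (248,268), red (249,240), blue (250,213), yellow (252,186). The tray is on the right, from (410,158) to (435,270). The dropper is at (312,209) and the box at (311,145). The side view confirms four upright jars. So the tray order, near to far, must be yellow, blue, red, green.

```bash
cat > h.py <<'E'
import cv2,numpy as np
from cell import manip
def ray_plane(p,uv,z,fish=False):
    R=cv2.Rodrigues(np.array(p['rvec'],float))[0]; t=np.array(p['tvec'],float).ravel(); c=-R.T@t
    uv=np.atleast_2d(np.array(uv,float)); K=p['K']; n=(uv-K[:2,2])/[K[0,0],K[1,1]]
    if fish:
        r=np.linalg.norm(n,axis=1,keepdims=True); d=np.hstack([n*np.sinc(r/np.pi),np.cos(r)])
    else: d=np.hstack([n,np.ones((len(n),1))])
    d=d@R; return (c+d*((z-c[2])/d[:,2:]))[:,:2]
def shift(x,y,z,yaw,s=None):
    """shift in m and twist from the present pose to TCP x,y,z mm with tool yaw"""
    s=s or manip.read_state(); w=s['eef_rot'][2]; D=np.array([x,y,z])-s['eef_pos']
    tw=(w-yaw+np.pi/2)%np.pi-np.pi/2
    return np.round([(np.cos(w)*D[0]+np.sin(w)*D[1])/1e3,-D[2]/1e3,(-np.sin(w)*D[0]+np.cos(w)*D[1])/1e3,tw],4)
E
python3 - <<'E'
from h import *
im=cv2.imread('pics/top0.png'); p=manip.camera_params('top'); hsv=cv2.cvtColor(im,cv2.COLOR_BGR2HSV)
# rack: white+coloured, in ROI
H,S,V=cv2.split(hsv); m=((V>180)&(S<60)|(S>120)).astype(np.uint8)
roi=np.zeros_like(m); roi[160:295,215:285]=1; m*=roi
c=max(cv2.findContours(m,0,2)[0],key=cv2.contourArea)
b=cv2.boxPoints(cv2.minAreaRect(c)); w=ray_plane(p,b,10); print('rack px',b.tolist(),'\nw',w,w.mean(0),[np.linalg.norm(w[i]-w[i-1]) for i in range(4)])
for n,l,h in(('red',170,8),('yellow',22,34),('green',45,80),('blue',100,130)):
    k=((S>120)&(V>60)&((H>l)|(H<h) if n=='red' else (H>l)&(H<h))&(roi>0)).astype(np.uint8)
    c=max(cv2.findContours(k,0,2)[0],key=cv2.contourArea); q=cv2.minAreaRect(c); print(n,ray_plane(p,[q[0]],26),q)
m=((V<80)).astype(np.uint8); roi[:]=0; roi[150:280,385:460]=1; m*=roi
cs=[c for c in cv2.findContours(m,0,2)[0] if cv2.contourArea(c)>150]
for c in cs:
    q=cv2.minAreaRect(c); print('pocket',ray_plane(p,[q[0]],8),q)
for n,uv,z in(('dropper',(312,209),85),('tip',(311,145),45)): print(n,ray_plane(p,[uv],z))
E
```

```text
rack px [[230.3603973388672, 281.9543151855469], [238.3705596923828, 169.8122100830078], [270.06597900390625, 172.076171875], [262.05584716796875, 284.21826171875]] 
w [[396.40430605 193.27138816]
 [654.62216535 182.27839255]
 [649.48838313 107.95614569]
 [391.720622   121.32030246]] [523.05886913 151.20655722] [np.float64(72.10336767456467), np.float64(258.45175335537385), np.float64(74.49934293449633), np.float64(258.11396584551363)]
red [[491.88723052 151.82643111]] ((248.44308471679688, 239.52459716796875), (26.570138931274414, 26.403730392456055), 3.1798300743103027)
yellow [[614.62199206 146.38518717]] ((252.14779663085938, 185.69200134277344), (26.752445220947266, 25.648712158203125), 3.012787342071533)
green [[430.11870099 156.1932111 ]] ((245.80618286132812, 267.263916015625), (27.698673248291016, 25.791549682617188), 2.6025619506835938)
blue [[553.35196479 149.10870369]] ((250.3097686767578, 212.35400390625), (26.075448989868164, 25.80937385559082), 3.8140745162963867)
pocket [[ 463.38437719 -264.5442395 ]] ((431.7647705078125, 253.05882263183594), (23.283418655395508, 21.828205108642578), 75.96376037597656)
pocket [[ 524.72887995 -250.5634444 ]] ((424.9117736816406, 226.14706420898438), (23.040882110595703, 21.585670471191406), 75.96376037597656)
pocket [[ 586.1612191  -236.26910199]] ((418.0294494628906, 199.61764526367188), (22.55581283569336, 21.585670471191406), 75.96376037597656)
pocket [[ 647.28814377 -222.34962017]] ((411.4176330566406, 173.6294403076172), (21.801511764526367, 21.801513671875), 77.47119140625)
dropper [[555.64668235   7.7712128 ]]
tip [[705.41966529  11.81447273]]
```

```bash
python3 -c "
from h import *
print(shift(500,152,230,-0.047))"
```

```text
[-0.5221 -0.0251 -0.5719  0.2998]
```

play_rows:
  series:
    - [[-0.522,-0.025,-0.572],0.3,0]
    - [[-0.522,-0.025,-0.572],0.3,0]
    - [[-0.522,-0.025,-0.572],0.3,0]
    - [[-0.522,-0.025,-0.572],0.3,0]
    - [[-0.522,-0.025,-0.572],0.3,0]
    - [[-0.522,-0.025,-0.572],0.3,0]
    - [[-0.522,-0.025,-0.572],0.3,0]
    - [[-0.522,-0.025,-0.572],0.3,0]
    - [[-0.522,-0.025,-0.572],0.3,0]
    - [[-0.522,-0.025,-0.572],0.3,0]
    - [[-0.522,-0.025,-0.572],0.3,0]
    - [[-0.522,-0.025,-0.572],0.3,0]
    - [[-0.522,-0.025,-0.572],0.3,0]
    - [[-0.522,-0.025,-0.572],0.3,0]
    - [[-0.522,-0.025,-0.572],0.3,0]
    - [[-0.522,-0.025,-0.572],0.3,0]
    - [[-0.522,-0.025,-0.572],0.3,0]
    - [[-0.522,-0.025,-0.572],0.3,0]
    - [[-0.522,-0.025,-0.572],0.3,0]
    - [[-0.522,-0.025,-0.572],0.3,0]
  squeeze: 15

```text
clock: 2.1
eef_pos: [499.7, 151.2, 230.8]
eef_rot: [-1.572, 0.0, 3.093]
wrist_force: [0.5, -0.3, -0.2]
finger_gap: 94.0
```

```bash
python3 - <<'E'
from h import *
s=manip.read_state(); print(s['eef_pos'],s['eef_rot'],s['joints'])
p=manip.camera_params('wrist'); im=manip.camera('wrist')[:,:,::-1]; cv2.imwrite('pics/w1.png',im); np.savez('w1.npz',**p)
R=cv2.Rodrigues(np.array(p['rvec'],float))[0]; print(p['K'],R,-R.T@np.array(p['tvec']).ravel())
E
```

```text
[499.67193394 151.15295244 230.78637141] [-1.57177185e+00  9.98222190e-06  3.09318540e+00] [2.23097811e-01 2.17939193e-01 1.56438865e+00 9.58531428e-04
 1.35899367e+00 1.84210001e+00]
[[309.70691629   0.         316.9378409 ]
 [  0.         309.70691629 201.43879404]
 [  0.           0.           1.        ]] [[-0.04864941 -0.99881503 -0.00132716]
 [-0.96232229  0.04651598  0.26790311]
 [-0.26752392  0.01431048 -0.96344495]] [578.6915339  147.15122282 409.61974357]
```

View pics/w1.png

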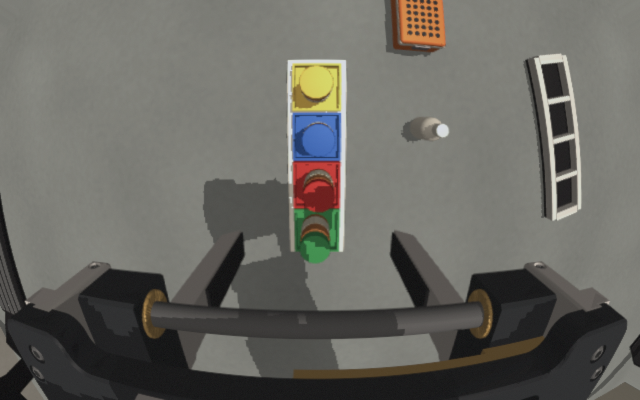

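The wrist view shows caps at about yellow (316,83), blue (319,139), red (318,194) and green (315,248). The tray is at the right.

```bash
python3 - <<'E'
from h import *
p=dict(np.load('w1.npz')); im=cv2.imread('pics/w1.png'); big=cv2.resize(im,None,fx=4,fy=4,interpolation=2)
a=-0.047
for n,(u,v) in dict(yellow=(316,83),blue=(319,139),red=(318,194),green=(315,248)).items():
    x0,y0=4*(u-28),4*(v-28); c=big[y0:y0+224,x0:x0+224]
    g=cv2.medianBlur(c.max(2),5)
    h=cv2.HoughCircles(g,cv2.HOUGH_GRADIENT,1.5,10,param1=80,param2=15,minRadius=55,maxRadius=78)
    h=h[0][:4] if h is not None else []
    for q in h: print(n,((q[0]+x0+.5)/4-.5,(q[1]+y0+.5)/4-.5),q[2]/4,ray_plane(p,[((q[0]+x0)/4,(q[1]+y0)/4)],93,True)[0])
    print(n,'by eye',ray_plane(p,[(u,v)],93,True)[0])
cv2.imwrite('pics/w1c.png',big[200:1080,1100:1420][::1])
m=((im.max(2)<70)).astype(np.uint8); m[:,:530]=0; m[:,590:]=0; m[:50]=0;m[230:]=0
for c in cv2.findContours(m,0,2)[0]:
    if cv2.contourArea(c)>150: print('pocket',cv2.minAreaRect(c)[0],ray_plane(p,[cv2.minAreaRect(c)[0]],8,True))
E
```

```text
yellow (np.float32(315.9375), np.float32(81.4375)) 16.375 [615.28504693 146.41797734]
yellow (np.float32(317.0625), np.float32(79.1875)) 18.85 [617.56005232 145.17668124]
yellow (np.float32(318.1875), np.float32(83.3125)) 19.2625 [613.23694431 144.25650679]
yellow (np.float32(312.5625), np.float32(81.0625)) 19.2625 [615.84501014 149.78250344]
yellow by eye [614.07233169 146.79114219]
blue (np.float32(317.8125), np.float32(139.6875)) 15.9625 [555.51058063 147.42689253]
blue (np.float32(320.4375), np.float32(139.6875)) 18.4375 [555.38370653 144.75657709]
blue (np.float32(320.0625), np.float32(142.6875)) 19.2625 [552.31931692 145.28327841]
blue (np.float32(317.0625), np.float32(143.0625)) 19.2625 [552.07974172 148.35787927]
blue by eye [556.56151518 146.54829234]
red (np.float32(316.8125), np.float32(193.1875)) 18.85 [499.3670886  151.17216696]
red (np.float32(319.8125), np.float32(198.4375)) 18.025 [493.4906938 148.2774406]
red (np.float32(320.5625), np.float32(195.4375)) 17.2 [496.72954248 147.33568144]
red (np.float32(317.9375), np.float32(181.9375)) 13.9 [511.41589745 149.41119082]
red by eye [498.8507106  150.33961087]
green (np.float32(314.1875), np.float32(246.4375)) 15.55 [438.47514348 157.05199844]
green (np.float32(314.5625), np.float32(243.4375)) 15.4375 [442.10626978 156.44824042]
green (np.float32(319.4375), np.float32(231.8125)) 18.85 [455.71787232 150.41025879]
green (np.float32(315.6875), np.float32(249.4375)) 18.85 [434.71313924 155.56521136]
green by eye [436.99827123 156.63901736]
pocket (564.0, 192.5) [[ 462.62098138 -269.64188739]]
pocket (562.4617309570312, 156.5029296875) [[ 524.5357938  -255.67487558]]
pocket (558.607666015625, 118.86155700683594) [[ 585.99574411 -241.49784206]]
pocket (539.0867919921875, 143.38385009765625) [[ 544.32997629 -197.60145588]]
pocket (552.39501953125, 79.94857788085938) [[ 647.89653932 -227.50044207]]
```

View pics/w1c.png

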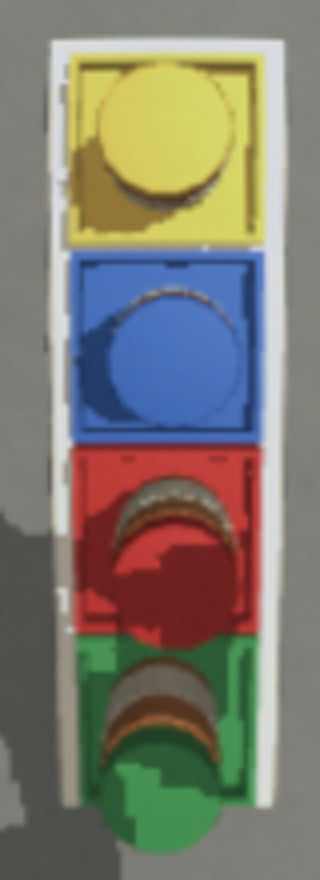

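```bash
python3 - <<'E'
from h import *
p=dict(np.load('w1.npz')); 
print(shift(436,155.5,140,-0.047),shift(436,155.5,45,-0.047))
E
```

```text
[ 0.0639  0.0909 -0.0012 -0.0014] [ 0.0639  0.1859 -0.0012 -0.0014]
```

Cap centres from the crop, in image pixels: yellow (316.5,82.5), blue (318.3,140), red (319,197), green (315,248.8). At z=93 that gives green about (436,156), red (495,149), blue (555,147) and yellow (615,146). All are within 5 mm of the cradle centres. Grasping green.

play_rows:
  series:
    - [[0.04,0.04,-0.001],0,0]
    - [[0.064,0.08,-0.001],0,0]
    - [[0.064,0.11,-0.001],0,0]
    - [[0.064,0.135,-0.001],0,0]
    - [[0.064,0.155,-0.001],0,0]
    - [[0.064,0.17,-0.001],0,0]
    - [[0.064,0.18,-0.001],0,0]
    - [[0.064,0.186,-0.001],0,0]
    - [[0.064,0.186,-0.001],0,0]
    - [[0.064,0.186,-0.001],0,1]
    - [[0.064,0.186,-0.001],0,1]
    - [[0.064,0.186,-0.001],0,1]
    - [[0.064,0.186,-0.001],0,1]
    - [[0.064,0.186,-0.001],0,1]
    - [[0.064,0.186,-0.001],0,1]
    - [[0.064,0.186,-0.001],0,1]
    - [[0.064,0.186,-0.001],0,1]
  squeeze: 15

```text
clock: 3.85
eef_pos: [435.9, 155.6, 44.9]
eef_rot: [-1.572, 0.0, 3.093]
wrist_force: [-0.8, -0.2, -1.8]
finger_gap: 35.9
```

```bash
cat >> h.py <<'E'
A=0.226; C=np.array([555.5,-241.7]); U=np.array([np.cos(A),np.sin(A)])
def pocket(x): return C+x*U
E
python3 -c "
from h import *
print([pocket(x) for x in(93,31,-31,-93)])
g=pocket(93);y=A-np.pi
print(shift(*g,160,y),shift(*g,41,y),shift(550,60,160,y))"
```

```text
[array([ 646.13505774, -220.86046286]), array([ 585.71168591, -234.75348762]), array([ 525.28831409, -248.64651238]), array([ 464.86494226, -262.53953714])]
[-0.2282 -0.1151  0.3658 -0.2744] [-0.2282  0.0039  0.3658 -0.2744] [-0.1185 -0.1151  0.09   -0.2744]
```

play_rows:
  series:
    - [[0,-0.01,0],0,1]
    - [[0,-0.035,0],0,1]
    - [[0,-0.07,0],0,1]
    - [[0,-0.1,0],0,1]
    - [[0,-0.115,0],0,1]
    - [[-0.01,-0.115,0.015],-0.02,1]
    - [[-0.025,-0.115,0.04],-0.05,1]
    - [[-0.045,-0.115,0.073],-0.08,1]
    - [[-0.068,-0.115,0.11],-0.11,1]
    - [[-0.092,-0.115,0.148],-0.14,1]
    - [[-0.116,-0.115,0.187],-0.17,1]
    - [[-0.14,-0.115,0.225],-0.2,1]
    - [[-0.164,-0.115,0.263],-0.22,1]
    - [[-0.188,-0.115,0.301],-0.24,1]
    - [[-0.207,-0.115,0.332],-0.26,1]
    - [[-0.22,-0.115,0.353],-0.274,1]
    - [[-0.228,-0.115,0.366],-0.274,1]
    - [[-0.228,-0.115,0.366],-0.274,1]
    - [[-0.228,-0.115,0.366],-0.274,1]

```text
clock: 5.75
eef_pos: [645.6, -220.7, 159.6]
eef_rot: [-1.572, 0.0, -2.916]
wrist_force: [-0.1, 0.3, -1.0]
finger_gap: 35.5
```

```bash
python3 - <<'E'
from h import *
s=manip.read_state(); print(s['eef_pos'],s['eef_rot'],s['finger_gap'])
for n in('wrist','top'):
    p=manip.camera_params(n); im=manip.camera(n)[:,:,::-1]; cv2.imwrite(f'pics/{n}2.png',im); np.savez(f'{n}2.npz',**p)
print(shift(*pocket(93),41,A-np.pi))
E
```

```text
[ 645.58638155 -220.71803555  159.58351544] [-1.57223044e+00  1.78527040e-04 -2.91618034e+00] 35.53452039523242
[-0.0003  0.1189  0.0008  0.0003]
```

View pics/wrist2.png

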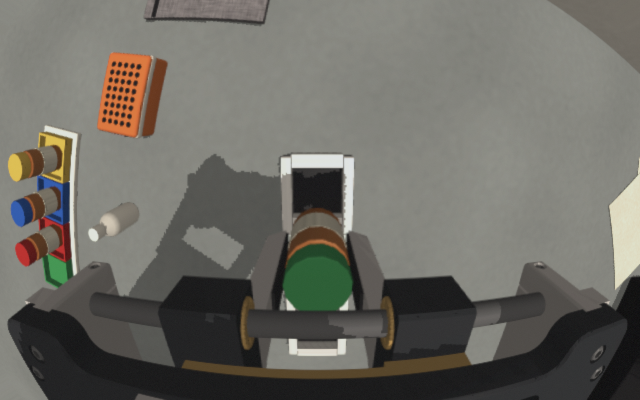

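The jar is held upright. The tray's far rim runs from about (281,156) to (354,155). Checking that against the tray estimate.

```bash
python3 - <<'E'
from h import *
p=dict(np.load('wrist2.npz')); w=ray_plane(p,[(281,156),(354,155)],24,True); d=w.mean(0)-C
print(w,np.linalg.norm(w[0]-w[1]),'local',d@U,d@[-U[1],U[0]])
E
```

```text
[[ 676.33611466 -175.88148991]
 [ 694.06214575 -248.48442903]] 74.7355266678792 local 133.01515717543384 -0.2966792285768084
```

The far-rim centre is at (133, 0) in tray coordinates against an expected (131, 0), so the estimate holds. Lowering and releasing.

play_rows:
  series:
    - [[0,0.015,0.001],0,1]
    - [[0,0.04,0.001],0,1]
    - [[0,0.065,0.001],0,1]
    - [[0,0.085,0.001],0,1]
    - [[0,0.1,0.001],0,1]
    - [[0,0.11,0.001],0,1]
    - [[0,0.115,0.001],0,1]
    - [[0,0.118,0.001],0,1]
    - [[0,0.119,0.001],0,1]
    - [[0,0.119,0.001],0,1]
    - [[0,0.119,0.001],0,0]
    - [[0,0.119,0.001],0,0]
    - [[0,0.119,0.001],0,0]
    - [[0,0.119,0.001],0,0]
    - [[0,0.119,0.001],0,0]
    - [[0,0.1,0.001],0,0]
    - [[0,0.06,0.001],0,0]
    - [[0,0.02,0.001],0,0]
    - [[0,-0.01,0.001],0,0]
    - [[0,-0.01,0.001],0,0]

```text
clock: 7.85
eef_pos: [647.4, -221.7, 175.2]
eef_rot: [-1.568, 0.007, -2.915]
wrist_force: [-0.0, -1.0, 0.1]
finger_gap: 93.8
```

```bash
python3 - <<'E'
from h import *
print(shift(495.3,149.5,160,-0.047))
E
```

```text
[ 0.0649  0.0152 -0.3959  0.2734]
```

play_rows:
  series:
    - [[0.065,0.015,-0.396],0.273,0]
    - [[0.065,0.015,-0.396],0.273,0]
    - [[0.065,0.015,-0.396],0.273,0]
    - [[0.065,0.015,-0.396],0.273,0]
    - [[0.065,0.015,-0.396],0.273,0]
    - [[0.065,0.015,-0.396],0.273,0]
    - [[0.065,0.015,-0.396],0.273,0]
    - [[0.065,0.015,-0.396],0.273,0]
    - [[0.065,0.015,-0.396],0.273,0]
    - [[0.065,0.015,-0.396],0.273,0]
    - [[0.065,0.015,-0.396],0.273,0]
    - [[0.065,0.015,-0.396],0.273,0]
    - [[0.065,0.015,-0.396],0.273,0]
    - [[0.065,0.015,-0.396],0.273,0]

```text
clock: 9.25
eef_pos: [495.5, 148.9, 158.3]
eef_rot: [-1.569, 0.007, 3.094]
wrist_force: [-0.1, -0.1, -0.1]
finger_gap: 94.0
```

```bash
python3 - <<'E'
from h import *
for n in('wrist','top'):
    p=manip.camera_params(n); im=manip.camera(n)[:,:,::-1]; cv2.imwrite(f'pics/{n}3.png',im); np.savez(f'{n}3.npz',**p)
print(manip.read_state()['eef_pos'],shift(495.3,149.5,45,-0.047))
E
```

```text
[495.43405254 149.18371463 158.4202998 ] [ 1.000e-04  1.134e-01 -3.000e-04 -2.000e-04]
```

View pics/wrist3.png

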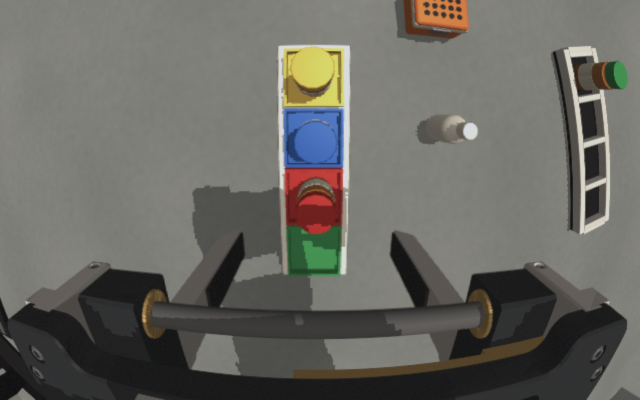

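Green stands in the far pocket. The red cap is at about (317,211), blue (316,141), yellow (313,68).

```bash
python3 - <<'E'
from h import *
p=dict(np.load('wrist3.npz')); print(ray_plane(p,[(317,212),(316,142),(313,69)],93,True))
print(shift(495,149,45,-0.047),manip.read_state()['eef_rot'])
E
```

```text
[[498.16770978 148.71227487]
 [555.66648231 146.73875604]
 [613.80017211 146.2671711 ]]
[ 0.0004  0.1134  0.0002 -0.0002] [-1.56949493  0.00749995  3.09435635]
```

play_rows:
  series:
    - [[-0.001,0.035,0],0,0]
    - [[-0.001,0.065,0],0,0]
    - [[-0.001,0.09,0],0,0]
    - [[-0.001,0.105,0],0,0]
    - [[-0.001,0.113,0],0,0]
    - [[-0.001,0.113,0],0,0]
    - [[-0.001,0.113,0],0,1]
    - [[-0.001,0.113,0],0,1]
    - [[-0.001,0.113,0],0,1]
    - [[-0.001,0.113,0],0,1]
    - [[-0.001,0.113,0],0,1]
    - [[-0.001,0.113,0],0,1]
    - [[-0.001,0.113,0],0,1]
    - [[-0.001,0.113,0],0,1]

```text
clock: 10.75
eef_pos: [497.3, 149.0, 45.4]
eef_rot: [-1.57, 0.007, 3.094]
wrist_force: [0.5, -0.0, -0.4]
finger_gap: 35.7
```

```bash
python3 - <<'E'
from h import *
s=manip.read_state();print(s['eef_pos'],s['finger_gap'],s['eef_rot'])
print(shift(*pocket(31),175,A-np.pi))
E
```

```text
[497.28385479 148.96352945  45.42806075] 35.673746183275675 [-1.56952616  0.00749896  3.0942974 ]
[-0.1065 -0.1296  0.3791 -0.2733]
```

play_rows:
  series:
    - [[0,-0.01,0],0,1]
    - [[0,-0.035,0],0,1]
    - [[0,-0.07,0],0,1]
    - [[0,-0.105,0],0,1]
    - [[0,-0.125,0],0,1]
    - [[-0.004,-0.13,0.015],-0.02,1]
    - [[-0.012,-0.13,0.042],-0.05,1]
    - [[-0.022,-0.13,0.077],-0.08,1]
    - [[-0.032,-0.13,0.115],-0.11,1]
    - [[-0.043,-0.13,0.154],-0.14,1]
    - [[-0.054,-0.13,0.193],-0.17,1]
    - [[-0.065,-0.13,0.232],-0.2,1]
    - [[-0.076,-0.13,0.271],-0.22,1]
    - [[-0.087,-0.13,0.31],-0.24,1]
    - [[-0.096,-0.13,0.342],-0.26,1]
    - [[-0.103,-0.13,0.366],-0.273,1]
    - [[-0.1065,-0.13,0.379],-0.273,1]
    - [[-0.1065,-0.13,0.379],-0.273,1]
    - [[-0.1065,-0.13,0.379],-0.273,1]

```text
clock: 12.65
eef_pos: [584.7, -233.6, 176.8]
eef_rot: [-1.568, 0.007, -2.916]
wrist_force: [0.1, 0.4, -0.3]
finger_gap: 35.6
```

```bash
python3 - <<'E'
from h import *
p=manip.camera_params('wrist'); im=manip.camera('wrist')[:,:,::-1]; cv2.imwrite('pics/w4.png',im); np.savez('w4.npz',**p)
s=manip.read_state();print(s['eef_pos'],s['finger_gap'],s['eef_rot'])
print(shift(*pocket(32),41,A-np.pi))
E
```

```text
[ 584.72666872 -233.25545396  176.91562876] 35.28174294532281 [-1.56777655  0.00689568 -2.91524717]
[-0.0016  0.1359  0.0017  0.0003]
```

View pics/w4.png

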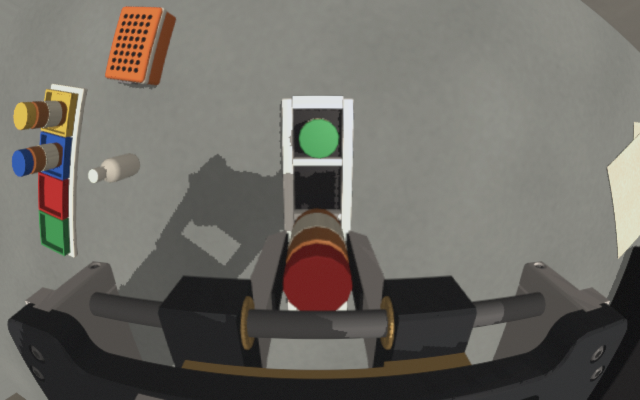

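Green stands upright and centred in the far pocket at (319,138). Red is held above the second pocket.

play_rows:
  series:
    - [[-0.001,0.015,0.002],0,1]
    - [[-0.001,0.045,0.002],0,1]
    - [[-0.001,0.075,0.002],0,1]
    - [[-0.001,0.1,0.002],0,1]
    - [[-0.001,0.117,0.002],0,1]
    - [[-0.001,0.127,0.002],0,1]
    - [[-0.001,0.132,0.002],0,1]
    - [[-0.001,0.135,0.002],0,1]
    - [[-0.001,0.136,0.002],0,1]
    - [[-0.001,0.136,0.002],0,1]
    - [[-0.001,0.136,0.002],0,0]
    - [[-0.001,0.136,0.002],0,0]
    - [[-0.001,0.136,0.002],0,0]
    - [[-0.001,0.136,0.002],0,0]
    - [[-0.001,0.136,0.002],0,0]
    - [[-0.001,0.11,0.002],0,0]
    - [[-0.001,0.07,0.002],0,0]
    - [[-0.001,0.03,0.002],0,0]
    - [[-0.001,0.01,0.002],0,0]
    - [[-0.001,0.01,0.002],0,0]

```text
clock: 14.7
eef_pos: [587.3, -235.5, 170.4]
eef_rot: [-1.564, 0.011, -2.915]
wrist_force: [0.4, 0.8, -0.1]
finger_gap: 93.8
```

```bash
python3 - <<'E'
from h import *
print(manip.read_state()['eef_rot'],shift(555.5,147,160,-0.047))
E
```

```text
[-1.56434833  0.01128259 -2.91515667] [-0.0549  0.0104 -0.3799  0.2734]
```

play_rows:
  series:
    - [[-0.055,0.01,-0.38],0.273,0]
    - [[-0.055,0.01,-0.38],0.273,0]
    - [[-0.055,0.01,-0.38],0.273,0]
    - [[-0.055,0.01,-0.38],0.273,0]
    - [[-0.055,0.01,-0.38],0.273,0]
    - [[-0.055,0.01,-0.38],0.273,0]
    - [[-0.055,0.01,-0.38],0.273,0]
    - [[-0.055,0.01,-0.38],0.273,0]
    - [[-0.055,0.01,-0.38],0.273,0]
    - [[-0.055,0.01,-0.38],0.273,0]
    - [[-0.055,0.01,-0.38],0.273,0]
    - [[-0.055,0.01,-0.38],0.273,0]
    - [[-0.055,0.01,-0.38],0.273,0]
    - [[-0.055,0.01,-0.38],0.273,0]
    - [[-0.055,0.01,-0.38],0.273,0]

```text
clock: 16.2
eef_pos: [555.8, 146.8, 158.6]
eef_rot: [-1.568, 0.013, 3.094]
wrist_force: [0.1, 0.1, -1.2]
finger_gap: 94.1
```

```bash
python3 - <<'E'
from h import *
s=manip.read_state();print(s['eef_pos'],s['eef_rot'],shift(555.5,147,45,-0.047))
E
```

```text
[555.82635004 146.79027076 158.59342377] [-1.56760428  0.01269381  3.09447765] [ 3.000e-04  1.136e-01 -2.000e-04 -1.000e-04]
```

play_rows:
  series:
    - [[0.001,0.035,0],0,0]
    - [[0.001,0.065,0],0,0]
    - [[0.002,0.09,0],0,0]
    - [[0.002,0.105,0],0,0]
    - [[0.002,0.113,0],0,0]
    - [[0.002,0.113,0],0,0]
    - [[0.002,0.113,0],0,1]
    - [[0.002,0.113,0],0,1]
    - [[0.002,0.113,0],0,1]
    - [[0.002,0.113,0],0,1]
    - [[0.002,0.113,0],0,1]
    - [[0.002,0.113,0],0,1]
    - [[0.002,0.113,0],0,1]
    - [[0.002,0.113,0],0,1]

```text
clock: 17.6
eef_pos: [555.2, 146.5, 45.6]
eef_rot: [-1.568, 0.013, 3.095]
wrist_force: [-0.6, -0.3, -0.2]
finger_gap: 35.7
```

```bash
python3 - <<'E'
from h import *
s=manip.read_state();print(s['eef_pos'],s['finger_gap'],s['eef_rot'])
print(shift(*pocket(-31),175,A-np.pi))
E
```

```text
[555.23796118 146.52957351  45.57229134] 35.73041590572598 [-1.56766747  0.01270506  3.09456974]
[ 0.0113 -0.1294  0.3961 -0.273 ]
```

play_rows:
  series:
    - [[0,-0.01,0],0,1]
    - [[0,-0.035,0],0,1]
    - [[0,-0.07,0],0,1]
    - [[0,-0.105,0],0,1]
    - [[0,-0.125,0],0,1]
    - [[0,-0.13,0.015],-0.02,1]
    - [[0.001,-0.13,0.042],-0.05,1]
    - [[0.002,-0.13,0.077],-0.08,1]
    - [[0.003,-0.13,0.117],-0.11,1]
    - [[0.004,-0.13,0.157],-0.14,1]
    - [[0.005,-0.13,0.197],-0.17,1]
    - [[0.006,-0.13,0.238],-0.2,1]
    - [[0.007,-0.13,0.279],-0.22,1]
    - [[0.008,-0.13,0.32],-0.24,1]
    - [[0.009,-0.13,0.355],-0.26,1]
    - [[0.01,-0.13,0.38],-0.273,1]
    - [[0.011,-0.13,0.396],-0.273,1]
    - [[0.011,-0.13,0.396],-0.273,1]
    - [[0.011,-0.13,0.396],-0.273,1]
    - [[0.011,-0.13,0.396],-0.273,1]

```text
clock: 19.6
eef_pos: [524.2, -246.9, 176.8]
eef_rot: [-1.564, 0.011, -2.915]
wrist_force: [0.1, 0.5, -0.7]
finger_gap: 36.0
```

```bash
python3 - <<'E'
from h import *
p=manip.camera_params('wrist'); im=manip.camera('wrist')[:,:,::-1]; cv2.imwrite('pics/w5.png',im); np.savez('w5.npz',**p)
s=manip.read_state();print(s['eef_pos'],s['finger_gap'],s['eef_rot'])
print(shift(*pocket(-31),41.2,A-np.pi))
E
```

```text
[ 524.23760387 -246.95944602  176.8195998 ] 35.820775644022945 [-1.56438956  0.01147641 -2.91449658]
[-0.0006  0.1356  0.0019  0.0011]
```

View pics/w5.png

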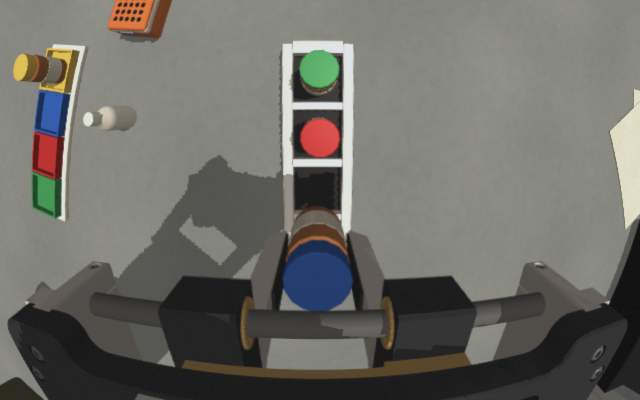

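Green and red stand upright in their pockets at (319,70) and (320,138). Blue hangs over the third. The tool has tilted about 0.011 rad, so I correct the descent for that.

play_rows:
  series:
    - [[0,0.015,0.002],0,1]
    - [[0,0.045,0.002],0,1]
    - [[0.001,0.075,0.001],0,1]
    - [[0.001,0.1,0.001],0,1]
    - [[0.001,0.117,0.001],0,1]
    - [[0.001,0.127,0.001],0,1]
    - [[0.001,0.132,0.001],0,1]
    - [[0.001,0.135,0.001],0,1]
    - [[0.001,0.136,0.001],0,1]
    - [[0.001,0.136,0.001],0,1]
    - [[0.001,0.136,0.001],0,0]
    - [[0.001,0.136,0.001],0,0]
    - [[0.001,0.136,0.001],0,0]
    - [[0.001,0.136,0.001],0,0]
    - [[0.001,0.136,0.001],0,0]
    - [[0.001,0.11,0.001],0,0]
    - [[0.001,0.07,0.001],0,0]
    - [[0.001,0.03,0.001],0,0]
    - [[0.001,0.01,0.001],0,0]
    - [[0.001,0.01,0.001],0,0]

```text
clock: 21.65
eef_pos: [524.6, -248.8, 170.1]
eef_rot: [-1.561, 0.015, -2.914]
wrist_force: [-0.7, 1.8, -0.0]
finger_gap: 93.9
```

```bash
python3 - <<'E'
from h import *
print(manip.read_state()['eef_rot'],shift(614.5,146.3,160,-0.047))
E
```

```text
[-1.56078723  0.01545069 -2.91440869] [-0.1765  0.0101 -0.3647  0.2742]
```

play_rows:
  series:
    - [[-0.1765,0.01,-0.365],0.274,0]
    - [[-0.1765,0.01,-0.365],0.274,0]
    - [[-0.1765,0.01,-0.365],0.274,0]
    - [[-0.1765,0.01,-0.365],0.274,0]
    - [[-0.1765,0.01,-0.365],0.274,0]
    - [[-0.1765,0.01,-0.365],0.274,0]
    - [[-0.1765,0.01,-0.365],0.274,0]
    - [[-0.1765,0.01,-0.365],0.274,0]
    - [[-0.1765,0.01,-0.365],0.274,0]
    - [[-0.1765,0.01,-0.365],0.274,0]
    - [[-0.1765,0.01,-0.365],0.274,0]
    - [[-0.1765,0.01,-0.365],0.274,0]
    - [[-0.1765,0.01,-0.365],0.274,0]
    - [[-0.1765,0.01,-0.365],0.274,0]
    - [[-0.1765,0.01,-0.365],0.274,0]
    - [[-0.1765,0.01,-0.365],0.274,0]
    - [[-0.1765,0.01,-0.365],0.274,0]

```text
clock: 23.35
eef_pos: [614.6, 146.5, 159.2]
eef_rot: [-1.565, 0.018, 3.095]
wrist_force: [-0.3, 0.8, -0.2]
finger_gap: 94.1
```

```bash
python3 - <<'E'
from h import *
s=manip.read_state();print(s['eef_pos'],s['eef_rot'],shift(614.5,146.3,45,-0.047))
R=cv2.Rodrigues(np.eye(3))[0]
from scipy.spatial.transform import Rotation as Q
r=Q.from_euler('xyz',s['eef_rot']); print('exact',r.inv().apply(np.array([614.5,146.3,45])-s['eef_pos']))
E
```

```text
[614.62353347 146.50721781 159.16848061] [-1.56537566  0.01763386  3.0946559 ] [1.000e-04 1.142e-01 2.000e-04 1.000e-04]
exact [  2.12678377 114.14820252  -0.40597638]
```

play_rows:
  series:
    - [[0.001,0.035,0],0,0]
    - [[0.001,0.065,0],0,0]
    - [[0.002,0.09,0],0,0]
    - [[0.002,0.105,0],0,0]
    - [[0.002,0.114,0],0,0]
    - [[0.002,0.114,0],0,0]
    - [[0.002,0.114,0],0,1]
    - [[0.002,0.114,0],0,1]
    - [[0.002,0.114,0],0,1]
    - [[0.002,0.114,0],0,1]
    - [[0.002,0.114,0],0,1]
    - [[0.002,0.114,0],0,1]
    - [[0.002,0.114,0],0,1]
    - [[0.002,0.114,0],0,1]

```text
clock: 24.75
eef_pos: [614.6, 145.9, 45.2]
eef_rot: [-1.565, 0.018, 3.095]
wrist_force: [1.1, 0.3, 0.5]
finger_gap: 35.7
```

```bash
python3 - <<'E'
from h import *
from scipy.spatial.transform import Rotation as Q
s=manip.read_state();print(s['eef_pos'],s['finger_gap'],s['eef_rot'])
r=Q.from_euler('xyz',s['eef_rot'])
print(shift(*pocket(-93),175,A-np.pi),r.inv().apply(np.array([*pocket(-93),175])-s['eef_pos']))
E
```

```text
[614.61281088 145.9002677   45.19936577] 35.65284193692785 [-1.56541428  0.01766062  3.09466695]
[ 0.1304 -0.1298  0.415  -0.2729] [ 128.11115509 -129.84810673  415.71950171]
```

play_rows:
  series:
    - [[0,-0.01,0],0,1]
    - [[0,-0.035,0],0,1]
    - [[0,-0.07,0],0,1]
    - [[0,-0.105,0],0,1]
    - [[0,-0.125,0],0,1]
    - [[0.004,-0.13,0.015],-0.02,1]
    - [[0.012,-0.13,0.042],-0.05,1]
    - [[0.023,-0.13,0.078],-0.08,1]
    - [[0.036,-0.13,0.119],-0.11,1]
    - [[0.049,-0.13,0.161],-0.14,1]
    - [[0.062,-0.13,0.203],-0.17,1]
    - [[0.075,-0.13,0.245],-0.2,1]
    - [[0.088,-0.13,0.288],-0.22,1]
    - [[0.101,-0.13,0.33],-0.24,1]
    - [[0.113,-0.13,0.368],-0.26,1]
    - [[0.122,-0.13,0.397],-0.273,1]
    - [[0.128,-0.13,0.416],-0.273,1]
    - [[0.128,-0.13,0.416],-0.273,1]
    - [[0.128,-0.13,0.416],-0.273,1]
    - [[0.128,-0.13,0.416],-0.273,1]

```text
clock: 26.75
eef_pos: [465.3, -261.9, 175.4]
eef_rot: [-1.561, 0.016, -2.915]
wrist_force: [-0.9, -0.5, -1.0]
finger_gap: 35.7
```

```bash
python3 - <<'E'
from h import *
from scipy.spatial.transform import Rotation as Q
p=manip.camera_params('wrist'); im=manip.camera('wrist')[:,:,::-1]; cv2.imwrite('pics/w6.png',im)
s=manip.read_state();print(s['eef_pos'],s['finger_gap'],s['eef_rot'])
r=Q.from_euler('xyz',s['eef_rot'])
print(shift(*pocket(-93),41,A-np.pi),r.inv().apply(np.array([*pocket(-93),41])-s['eef_pos']))
E
```

```text
[ 465.33598556 -261.88184149  175.32635968] 35.76072009643716 [-1.56087035  0.01566329 -2.91433178]
[0.0006 0.1343 0.0005 0.0013] [  2.71094868 134.2990642   -0.79841331]
```

View pics/w6.png

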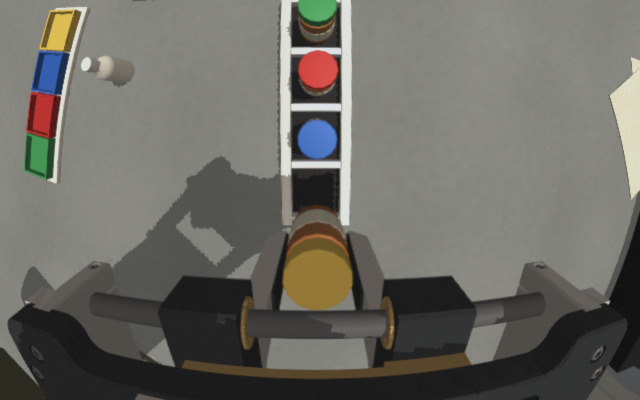

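Blue is placed at (317,139), and red and green are still upright. Yellow hangs over the nearest pocket.

play_rows:
  series:
    - [[0.001,0.015,0],0,1]
    - [[0.001,0.045,0],0,1]
    - [[0.002,0.075,-0.001],0,1]
    - [[0.002,0.1,-0.001],0,1]
    - [[0.003,0.117,-0.001],0,1]
    - [[0.003,0.127,-0.001],0,1]
    - [[0.003,0.131,-0.001],0,1]
    - [[0.003,0.133,-0.001],0,1]
    - [[0.003,0.134,-0.001],0,1]
    - [[0.003,0.134,-0.001],0,1]
    - [[0.003,0.134,-0.001],0,0]
    - [[0.003,0.134,-0.001],0,0]
    - [[0.003,0.134,-0.001],0,0]
    - [[0.003,0.134,-0.001],0,0]
    - [[0.003,0.134,-0.001],0,0]
    - [[0.003,0.11,-0.001],0,0]
    - [[0.003,0.07,-0.001],0,0]
    - [[0.003,0.03,-0.001],0,0]
    - [[0.003,-0.01,-0.001],0,0]
    - [[0.003,-0.03,-0.001],0,0]

```text
clock: 28.8
eef_pos: [462.2, -261.8, 208.9]
eef_rot: [-1.558, 0.019, -2.914]
wrist_force: [0.1, 0.0, -0.8]
finger_gap: 93.8
```

play_rows:
  series:
    - [[0.03,-0.02,0.03],0,0]
    - [[0.06,-0.04,0.06],0,0]
    - [[0.08,-0.05,0.09],0,0]
    - [[0.08,-0.05,0.12],0,0]
    - [[0.08,-0.05,0.15],0,0]
    - [[0.08,-0.05,0.15],0,0]
    - [[0.08,-0.05,0.15],0,0]
    - [[0.08,-0.05,0.15],0,0]
    - [[0.08,-0.05,0.15],0,0]

```text
clock: 29.7
eef_pos: [417.2, -424.8, 259.7]
eef_rot: [-1.557, 0.019, -2.913]
wrist_force: [-0.5, 0.0, 0.8]
finger_gap: 94.1
```

```bash
python3 - <<'E'
from h import *
s=manip.read_state();print(s['eef_pos'],s['finger_gap'],s['wrist_force'])
o=[]
for n in('top','side'):
    im=manip.camera(n)[:,:,::-1]; o.append(np.ascontiguousarray(im)); cv2.imwrite(f'pics/{n}9.png',im)
a=cv2.resize(o[0][140:290,280:480],(800,600)) ; cv2.imwrite('pics/f_top.png',a)
b=cv2.resize(o[1][120:270,200:440],(800,500)); cv2.imwrite('pics/f_side.png',b)
E
```

```text
[ 417.15699867 -424.77861326  259.73237863] 94.13662378137174 [-0.46979079  0.04030199  0.77828718]
```

View pics/f_top.png

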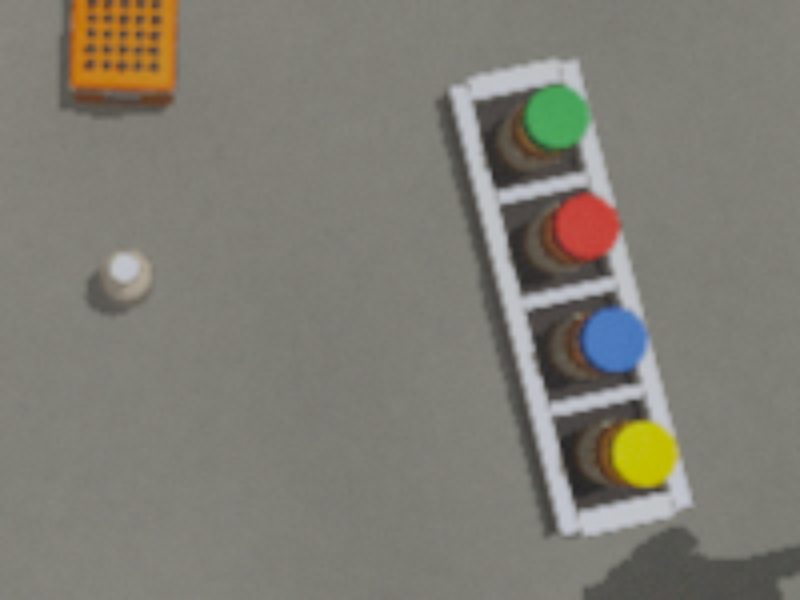

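View pics/f_side.png

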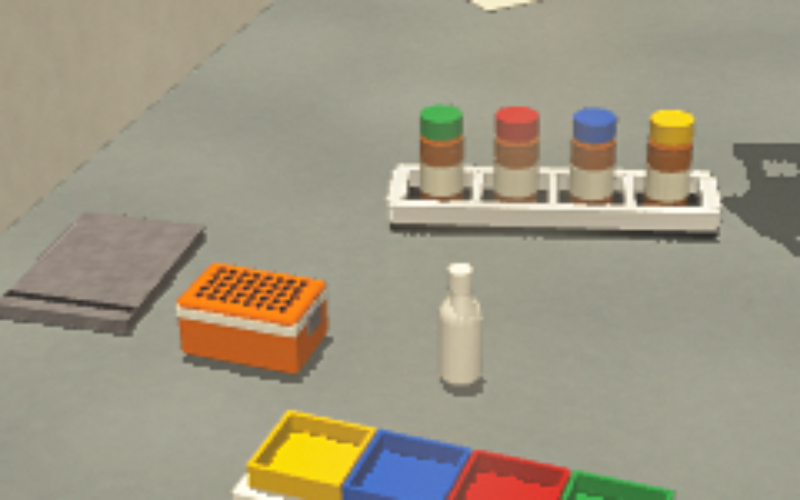

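All four jars are upright in their pockets: top crop, green (557,117), red (587,227), blue (614,340), yellow (644,454). The dropper and box look unmoved. I'll do a numeric check and hand in only if it passes.

```bash
python3 - <<'E'
from h import *
p=manip.camera_params('top'); ok=True
for (x,y),t in zip([(557,117),(587,227),(614,340),(644,454)],(93,31,-31,-93)):
    d=ray_plane(p,[(280+(x+.5)/4-.5,140+(y+.5)/4-.5)],88)[0]-C; e=np.array([d@U-t,d@[-U[1],U[0]]]); print(e.round(1)); ok&=np.all(abs(e)<9)
a,b=[cv2.imread(f)[100:225,290:330].astype(int) for f in('pics/top0.png','pics/top9.png')]
print('bystander diff px',(abs(a-b).max(2)>60).sum())
if ok: manip.sign_off(); print('signed off')
E
```

```text
[-3.4  1.1]
[-2.5  0.4]
[-1.7  1.6]
[-0.7  1.3]
bystander diff px 0
the job is handed in; nothing more can be done
signed off
```

All four jars are in the silver tray in reverse order, furthest to nearest: green, red, blue, yellow. Each was gripped across the row at about 15 N, set down from about 1 mm above the pocket floor and released. I handed the job in at about 30 s of the 99 s allowed, with the arm well clear of everything.

**Positions:** in the last top image, the jar centres were within 3.5 mm of their pocket centres along the row and within 1.6 mm across it. The limit is 13 mm.

**Upright and seated:** the side view shows every jar standing upright in its pocket. I judged this by eye and did not measure jar heights.

**Bystanders:** comparing the first and last top images around the dropper bottle and the orange box showed no changed pixels.

**Disagreements:**
- The tray's far rim measured about 2 mm off in the wrist view, which is within the calibration.
- The gripper tilted by about 0.02 rad over the run. I corrected for it in the last moves, and it stayed far below the 0.12 rad limit for the jars.

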